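# Pass a ground clamp jaw through the height gauge and lock it in the holder

### The job

The freshly ground clamp jaw (the steel block with the thin tongue at one end) has to pass the height gauge: slide it tongue first along the channel, under the bridge, and on until its tongue is fully home under the lip at the end stop. Then swing the lever shut behind it. Leave the other things on the bench where they are, and do not force the jaw against the gauge.

Things in the scene. Friction and masses are not known exactly. Their poses are not given: they have to be found in the camera images.
- jaw: The clamp jaw, steel, about 0.7 kg, 126 mm long, 32 wide: a block 100 long x 30 mm tall with two upright 16 mm holes, and at one end (the nose) a tongue 26 long x 13 mm tall, as wide as the block, flush with its underside. Origin: centre of the underside of the 126 mm; x to the nose, z up. Tail x = -63, front of the block x = +37, nose tip x = +63, centre of mass x = -7 mm.
- jaw_nose (a point): Tip of the jaw's tongue, at its underside, mid-width: 63 mm from the jaw's origin.
- gauge: Gauge and holder, dark steel, fixed. x along the channel from entry to end stop, y to the lever's side; origin on the bench, on the channel's centre line, at the bridge's entry face. Baseplate 12 mm thick (channel floor z = 12), x -125 to 205, y -40 to 85 mm. Guide rails 10 mm wide, tops z = 22: inner faces y = +-18 from x = -20 to 180, flared to +-25 mm at the entry end.
- bridge (a point): Centre of the channel floor under the bridge (gauge x = 12, z = 12 mm). The bridge spans the channel from gauge x = 0 to 24; opening 36 mm wide, 33.5 mm high (underside z = 45.5, top z = 57.5 above the bench); legs out to y = +-34 mm. Too low for the fingers: the jaw has to be let go on one side and taken again on the other.
- home (a point): Where the jaw's origin is when home (gauge x = 117, y = 0, z = 12 mm), jaw x along gauge x, tail then at gauge x = 54. End stop: face at gauge x = 180, 20 mm thick, 60 wide. Its lip overhangs x 162 to 180, underside 16 mm above the channel floor, top z = 40 mm; only the tongue fits under it.
- lever_pivot (a point): Axis of the lever's upright pivot, at gauge x = 164, y = 65 mm (z = 49): boss of 22 mm diameter, top z = 59 mm.
- lever (a joint): Angle of the locking lever, rad: 0 = shut, to 1.25 = open, swung out to gauge +y (opens clockwise from above). Flat steel arm, 16 wide, z 45 to 53 mm, 135 mm from pivot to post, over the jaw. Under its end a 12 mm tooth hangs to z = 20; shut, it is at gauge x = 46, y = 0, 2 mm behind a home jaw. Moves with about 1 N, stays where left; may start half shut, in the way.
- lever_post (a point): The lever's upright black grip post, 16 mm in diameter, from z = 53 to z = 97 mm above the bench, at the arm's end right above the tooth; this point is on its axis at z = 85.
- blank: Look-alike bystander: a plain steel block 100 x 32 x 30 mm with one hole and no tongue; origin at the centre of its underside, x along its length. It may lie in either of the two places of jaw and blank.
- file: Bystander: hand file with round wooden handle, 250 mm long; stands or lies loose on the bench.
- spanner: Bystander: flat steel spanner, 180 mm; stands or lies loose on the bench.
- brush: Bystander: hand brush; stands or lies loose on the bench.
- oil: Bystander: upright dark steel can, 64 mm across, 170 mm tall; stands or lies loose on the bench.
- collar: Bystander: thick steel ring, 80 mm across, 45 mm tall; stands or lies loose on the bench.
- rest: Bystander: small L-shaped steel tool rest, 110 x 50 x 48 mm; stands or lies loose on the bench.

How it is judged:
By the outcome, as a careful person would: the job done as asked, in the order asked, and still so for the second after the job is handed in, with the robot touching nothing.
It also fails if it takes over 72 s, if anything falls off the work surface, if the arm or the gripper's body presses on something with over 40 N, if the wrist force passes 120 N, or if a joint passes its speed limit or range.

### The arm

A 6-joint arm with a two-finger parallel gripper is mounted at the origin on the work surface. World frame = base frame: x ahead of the robot, y to its left, z up, the work surface at z = 0. Lengths are in m, angles in rad, forces in N, time in s.
With the tool pointing down it reaches from about 0.375 to 0.925 m from the base axis. Payload 5.7 kg.
Tool frame: the origin (TCP) lies at the very end of the fingers, on their centre line; the grasp point (between the pads) lies 19 mm behind it (arm.pinch_z is the distance from the TCP to the grasp point, in m); z points along the fingers, y is the line along which they close (so a half turn about z gives the same grasp; the last joint's range is limited). The gripper opens to 88 mm and grips with 3 to 60 N. Pads are 20 mm wide; open, the fingers measure 115 mm over their backs; the gripper's body (75 mm by 178 mm) begins 61 mm behind the grasp point.
Start: joints at [-1.442, 0.359, 1.51, -0, 1.272, -0.115], TCP at [0.145, -0.582, 0.223] pointing down, gripper open.
Joint ranges: [-2.97, 2.97], [-1.01, 2.36], [0.21, 2.38], [-0.96, 4.11], [0.2, 2.71], [-2.98, 2.98]. Speed limits (rad/s): [2.39, 2.39, 3.14, 3.14, 3.14, 3.14].

### API

Orientations are given as a unit quaternion [w, x, y, z].
In Python, from station import arm gives the robot as it stands.
- The arm moves only by the tool send_rows, never from a script. Its argument "motion" is a list of rows, each a list of 4 numbers: the shift along the tool's x, y, z in cm, then the turn about the tool's z in degrees. A call has exactly 5 rows; each row is the pose to reach, as a shift and turn from the pose commanded when the call began, along the tool's axes at that moment; what a row does not reach only later rows make up. A row lasts 1/10 s, in which the tool goes at most 50 mm and 8.59 degrees, less where a joint would pass 70% of its speed; a pose out of reach is approached as far as the arm can. A call with a gripper value outside its range is refused whole. "claw" is the opening, from -1 (shut) to 1 (fully open), set as the call begins (left out, the last holds). The fingers move at their own pace and stop on an object; "newtons" is the grip in N (left out, the last holds). Time passes only in rows, so rows that repeat a pose let the fingers close, or fill a call up. It gives the time, the measured TCP pose, the force, the opening and the grip force at its end, in the units of the state.
- arm.sense(): the state, without advancing time (a new reading comes with each control period).
- arm.camera(name): name is "side" or "top" or "wrist"; returns a dict with "frame" (480x640x3 uint8, red, green, blue), "range_z" (480x640 float32, m along the optical axis (not along the pixel's ray), 0 where there is no reading), "camera_matrix" (3x3 intrinsics, pixels), "origin" and "attitude" of the camera in the world; the wrist camera has in their place "tool_from_camera" (4x4, takes a point from camera to tool coordinates, whose origin is the TCP and whose axes are the flange's). Camera axes: x right, y down, z forward; pixel columns grow to the right and rows downward; lengths in m; the calibration is good to about 2 mm. A picture is of the moment at which its call begins: read the wrist's pose just before it.
- arm.close_job(): hands the job in; it is judged then, once.
Trained networks look in the newest picture that a camera, given by its name, has taken for a name from the list of things; names that differ only in an ending like _2 or _b are one class to them, and where a whole thing is asked for, a point or a joint stands for the part that bears it (a point fixed in the world has none). Each returns a list of dicts, best first, with "conf" (0 to 1); they miss things now and then, are a little off and sometimes report something else, mostly with a low value. They report only what shows in the picture. A call takes as long as a camera call.
- arm.recognise(camera, label): "extent" ([left, top, width, height] in pixels, round what is visible of it).
- arm.regions_of(camera, label): "pixels" (480x640 bool, what is visible of it) and "extent" ([left, top, width, height] in pixels, round what is visible of it).
The state is a dict: "clock": time; "joint_pos": joint angles; "qvel": joint speeds; "effort": joint torques, N m; "position": TCP position; "orientation": TCP orientation; "contact_force": force on the tool from outside, world axes, zero at the start; "ft_torque": the same for the moment, N m; "opening": opening from 0.0 (shut) to 1.0 (fully open); "grasp_force": force on a finger pad.
Only numpy, scipy, OpenCV 4.12 (cv2) and the standard library are available. Lean on these libraries where they do the work, as an engineer would, in place of code of your own. Each camera call takes 0.05 s, during which the arm holds its last target. There are 200 camera calls.

## Working session

There is one attempt and no reset: what is moved stays moved. The work goes in short steps, Python scripts to look and compute and a tool call to move; the robot and the scene stay as the last step left them, time stands still between calls to the robot, and variables do not carry over. Pictures are saved under pics/ and viewed, at most 10 in all, crops included, and the job is handed in when it is done.

Besides the shell and the picture viewer there is one more tool, called after "Request:" as a command line: name --pt "numbers of a row" for each row, then --argument value for the rest. send_rows: Moves the arm, as the interface text tells. Its arguments: {"type":"object","properties":{"motion":{"type":"array"},"claw":{"type":"number"},"newtons":{"type":"number"}},"required":["motion"]}

```bash
ls; mkdir -p pics
cat > h.py <<'E'
import numpy as np, cv2
from scipy.spatial.transform import Rotation as R
from station import arm
def q2R(q): return R.from_quat([q[1],q[2],q[3],q[0]]).as_matrix()
def cam(n):
    s=arm.sense(); c=arm.camera(n)
    if n=="wrist":
        T=np.array(c["tool_from_camera"]); Rt=q2R(s["orientation"])
        c["Rw"]=Rt@T[:3,:3]; c["tw"]=Rt@T[:3,3]+np.array(s["position"])
    else:
        a=np.array(c["attitude"]); c["Rw"]=q2R(a) if a.size==4 else a; c["tw"]=np.array(c["origin"])
    K=np.array(c["camera_matrix"]); z=c["range_z"]; v,u=np.mgrid[:480,:640]
    P=np.stack([(u-K[0,2])/K[0,0]*z,(v-K[1,2])/K[1,1]*z,z],-1)
    c["P"]=P@c["Rw"].T+c["tw"]; c["ok"]=z>0
    return c
def save(c,name): cv2.imwrite("pics/"+name,c["frame"][...,::-1])
E
python3 - <<'E'
from h import *
s=arm.sense(); print(s["position"],s["orientation"],s["clock"])
for n in("top","side"):
    c=cam(n); save(c,n+"0.png")
    print(n,c["tw"],np.round(c["Rw"],2).tolist())
    for l in("jaw","blank","gauge","lever","lever_post","oil","rest","collar","file","spanner","brush"):
        for d in arm.regions_of(n,l)[:2]:
            m=d["pixels"]&c["ok"]; p=c["P"][m]
            if len(p): print(l,round(d["conf"],2),d["extent"],np.round(np.median(p,0),3),np.round(p.max(0),3),np.round(p.min(0),3))
E
```

```text
pics
[ 0.14474434 -0.58159412  0.22184147] [-8.79888689e-04  9.92578376e-01  1.21603427e-01 -1.99399876e-06] 0.0
top [0.41336557 0.02927588 1.03831054] [[0.02, -0.99, 0.16], [-1.0, -0.02, -0.01], [0.01, -0.16, -0.99]]
blank 0.61 [177.8, 291.9, 48.9, 28.9] [0.43  0.283 0.029] [0.463 0.339 0.035] [ 0.398  0.236 -0.002]
gauge 0.68 [295.7, 211.2, 150.2, 90.0] [ 0.545 -0.11   0.013] [0.654 0.074 0.099] [ 0.448 -0.276 -0.005]
gauge 0.53 [206.6, 191.0, 34.6, 54.0] [0.639 0.247 0.028] [0.704 0.284 0.034] [0.579 0.209 0.   ]
lever 0.67 [379.8, 212.3, 50.8, 45.5] [ 0.599 -0.175  0.053] [ 0.642 -0.113  0.099] [ 0.549 -0.235  0.046]
lever 0.26 [146.8, 236.8, 22.8, 84.0] [0.516 0.385 0.017] [0.597 0.421 0.026] [ 0.396  0.367 -0.005]
lever_post 0.72 [248.8, 146.0, 31.1, 35.9] [0.765 0.16  0.042] [0.809 0.195 0.05 ] [ 0.729  0.118 -0.002]
lever_post 0.6 [379.1, 213.5, 53.2, 47.4] [ 0.601 -0.171  0.052] [ 0.664 -0.111  0.099] [ 0.549 -0.245 -0.003]
oil 0.96 [420.7, 140.8, 49.1, 51.2] [ 0.736 -0.245  0.153] [ 0.85  -0.225  0.174] [ 0.716 -0.348 -0.004]
rest 0.61 [472.9, 293.3, 33.7, 52.4] [ 0.416 -0.
[... 1740 characters left out ...]
.8, 195.2, 37.3, 35.8] [ 0.444 -0.357  0.009] [0.508 0.076 0.297] [ 0.236 -0.454 -0.003]
rest 0.51 [223.2, 211.6, 53.1, 45.5] [ 0.748 -0.004  0.007] [0.776 0.06  0.013] [ 0.717 -0.115 -0.003]
collar 0.91 [156.6, 246.4, 42.5, 40.7] [0.76  0.166 0.033] [0.845 0.201 0.05 ] [0.729 0.122 0.   ]
file 0.88 [378.5, 263.1, 66.9, 83.0] [ 0.353 -0.021  0.016] [0.383 0.085 0.028] [ 0.339 -0.168 -0.001]
file 0.23 [224.7, 211.1, 51.7, 47.6] [ 0.749 -0.01   0.008] [0.777 0.065 0.013] [ 0.717 -0.115 -0.001]
spanner 0.6 [222.9, 212.2, 54.7, 45.0] [ 0.75  -0.017  0.007] [0.779 0.065 0.013] [ 0.717 -0.118 -0.001]
brush 0.69 [127.0, 375.3, 115.1, 77.4] [0.507 0.393 0.018] [0.595 0.421 0.025] [0.394 0.37  0.   ]
```

Run:
```python
from h import *
c=cam("top"); im=c["frame"][130:370,140:520,::-1]; cv2.imwrite("pics/topc.png",cv2.resize(im,(760,480),interpolation=cv2.INTER_CUBIC))
P=c["P"]
def rect(m,name):
    p=P[m][:,:2].astype(np.float32); r=cv2.minAreaRect(p*1000); print(name,len(p),r)
x,y,z=P[...,0],P[...,1],P[...,2]
J=(x>.56)&(x<.73)&(y>.18)&(y<.30)
rect(J&(z>.025),"jaw block"); rect(J&(z>.008)&(z<.018),"tongue"); rect(J&(z>.006),"all")
G=(x>.42)&(x<.68)&(y>-.30)&(y<.10)
rect(G&(z>.007),"gauge all"); rect(G&(z>.007)&(z<.016),"plate"); rect(G&(z>.0555)&(z<.0595)&(y>-.1),"bridge")
rect(G&(z>.044)&(z<.056)&(y<-.1),"leverarm"); rect(G&(z>.09),"post"); rect(G&(z>.036)&(z<.043)&(y<-.1),"lip");rect(G&(z>.057)&(z<.062)&(y<-.1),"boss")
B=(x>.38)&(x<.50)&(y>.2)&(y<.36); rect(B&(z>.02),"blank")
```

```text
jaw block 530 ((630.7478637695312, 252.32366943359375), (33.31449508666992, 99.65736389160156), 67.04196166992188)
tongue 199 ((642.8096923828125, 246.53524780273438), (33.50691223144531, 126.37116241455078), 67.24690246582031)
all 796 ((642.7800903320312, 246.9178466796875), (33.824100494384766, 126.45820617675781), 66.79425811767578)
gauge all 7877 ((564.1155395507812, -103.11006164550781), (330.4153747558594, 168.17337036132812), 77.68094635009766)
plate 5328 ((543.2864990234375, -98.57771301269531), (330.4539794921875, 125.62240600585938), 77.71424102783203)
bridge 239 ((527.2809448242188, -66.19906616210938), (23.70050621032715, 68.01231384277344), 77.39240264892578)
leverarm 454 ((581.6763305664062, -191.2174530029297), (199.1284637451172, 44.00764846801758), 42.72511291503906)
post 42 ((638.2879028320312, -120.78193664550781), (13.511578559875488, 13.468306541442871), 3.701688051223755)
lip 432 ((507.805908203125, -233.05029296875), (41.790828704833984, 94.79916381835938), 82.95132446289062)
boss 26 ((594.9285888671875, -174.2208709716797), (143.0723114013672, 10.32947826385498), 56.393733978271484)
blank 622 ((430.8959655761719, 288.0067138671875), (100.6664047241211, 32.11609649658203), 70.50494384765625)
```

View pics/topc.png

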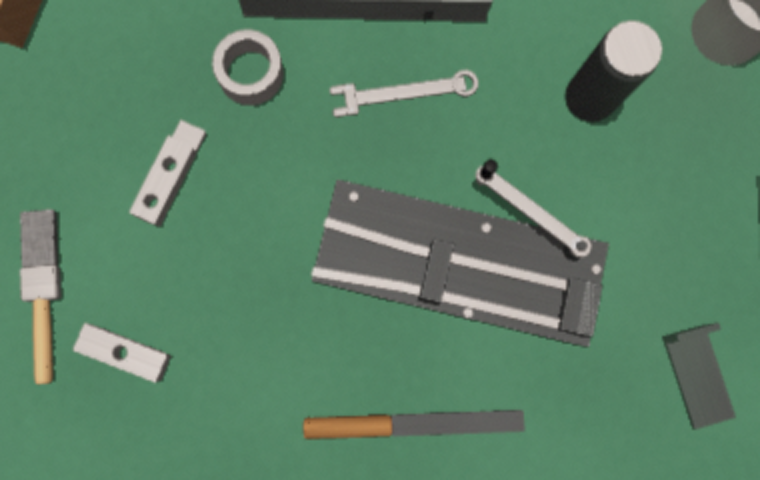

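The top view shows the jaw with its tongue at about (190,130) in the crop, pointing up and right. The blank is at (120,352) and the gauge entry at (325,250). The lever is half open, its post at (488,168), clear of the channel. The measured shapes agree with this.

```bash
cat >> h.py <<'E'
# tool yaw psi: tool x=(cos,sin), tool y=(sin,-cos), z down; + turn lowers psi
GO=np.array([.5298,-.0547]); GY=np.radians(-102.3)
def g2w(x,y=0):  # gauge mm -> world m
    c,s=np.cos(GY),np.sin(GY); return GO+np.array([c*x-s*y,s*x+c*y])/1000
def w2g(p):
    c,s=np.cos(GY),np.sin(GY); d=(np.asarray(p)[...,:2]-GO)*1000
    return np.stack([c*d[...,0]+s*d[...,1],-s*d[...,0]+c*d[...,1]],-1)
def pose(s=None):
    s=s or arm.sense(); X=q2R(s["orientation"])[:,0]; return np.array(s["position"]),np.degrees(np.arctan2(X[1],X[0]))
def plan(*targets,start=None):
    p,a=start or pose()
    for t,b in targets:
        t=np.array(t); d=(t-p)*100; c,s=np.cos(np.radians(a)),np.sin(np.radians(a))
        r=[d[0]*c+d[1]*s,d[0]*s-d[1]*c,-d[2],-((b-a+180)%360-180)]
        print("last row",np.round(r,2).tolist(),"norm/row mm",round(np.linalg.norm(d)*2,1)); p,a=t,b
E
python3 - <<'E'
from h import *
p,a=pose(); e=np.array([.6244,.2545,.25]); print(p,a)
plan(*[(p+(e-p)*k/4,a+(157-a)*k/4) for k in (1,2,3,4)])
E
```

```text
[ 0.14483525 -0.58220178  0.22260048] 13.972077005232897
last row [16.68, -17.4, -0.68, -35.76] norm/row mm 48.2
last row [23.71, -4.37, -0.68, -35.76] norm/row mm 48.2
last row [21.8, 10.31, -0.68, -35.76] norm/row mm 48.2
last row [11.67, 21.1, -0.68, -35.76] norm/row mm 48.2
```

Request:
send_rows --pt "3.3 -3.5 -0.1 -7.2" --pt "6.7 -7 -0.3 -14.3" --pt "10 -10.4 -0.4 -21.5" --pt "13.3 -13.9 -0.5 -28.6" --pt "16.7 -17.4 -0.7 -35.8" --claw 1

```text
clock: 1.75
position: [0.2654, -0.3714, 0.2297]
orientation: [0.0, 0.906, 0.423, 0.0]
contact_force: [0.4, 0.8, 0.1]
opening: 1.001
grasp_force: 0.0
```

Request:
send_rows --pt "4.7 -0.9 -0.1 -7.2" --pt "9.5 -1.8 -0.3 -14.3" --pt "14.2 -2.6 -0.4 -21.5" --pt "19 -3.5 -0.5 -28.6" --pt "23.7 -4.4 -0.7 -35.8"

```text
clock: 2.25
position: [0.385, -0.1619, 0.237]
orientation: [0.0, 0.732, 0.681, 0.0]
contact_force: [0.9, -0.8, 0.2]
opening: 0.999
grasp_force: 0.0
```

Request:
send_rows --pt "4.4 2.1 -0.1 -7.2" --pt "8.7 4.1 -0.3 -14.3" --pt "13.1 6.2 -0.4 -21.5" --pt "17.4 8.2 -0.5 -28.6" --pt "21.8 10.3 -0.7 -35.8"

```text
clock: 2.75
position: [0.5045, 0.0477, 0.2439]
orientation: [0.0, 0.487, 0.873, 0.0]
contact_force: [0.1, -1.1, -0.3]
opening: 1.001
grasp_force: 0.0
```

Request:
send_rows --pt "2.3 4.2 -0.1 -7.2" --pt "4.7 8.4 -0.3 -14.3" --pt "7 12.7 -0.4 -21.5" --pt "9.3 16.9 -0.5 -28.6" --pt "11.7 21.1 -0.7 -35.8"

```text
clock: 3.25
position: [0.6238, 0.2573, 0.2506]
orientation: [-0.0, 0.195, 0.981, -0.0]
contact_force: [0.1, -0.3, -0.5]
opening: 1.003
grasp_force: 0.0
```

Batched calls chain well. Next I refine the jaw pose with the wrist camera.

Run:
```python
from h import *
c=cam("wrist"); save(c,"w1.png"); P=c["P"]; x,y,z=P[...,0],P[...,1],P[...,2]
print(pose())
J=(x>.56)&(x<.73)&(y>.18)&(y<.32)&c["ok"]
for n,m in(("block",J&(z>.025)),("all",J&(z>.007)),("tong",J&(z>.010)&(z<.016))):
    p=P[m]; print(n,len(p),np.round(np.median(p[:,2]),4),cv2.minAreaRect((p[:,:2]*1000).astype(np.float32)))
```

```text
(array([0.62734076, 0.26404229, 0.25056792]), np.float64(157.9739580267055))
block 74170 0.3501 ((628.2073974609375, 244.1817626953125), (141.173095703125, 100.28324890136719), 67.02140045166016)
all 74706 0.35 ((630.4104614257812, 261.6302490234375), (146.800048828125, 119.48075103759766), 5.7683868408203125)
tong 413 0.0145 ((643.5048828125, 247.1349639892578), (30.53670883178711, 126.15425872802734), 66.68675994873047)
```

View pics/w1.png

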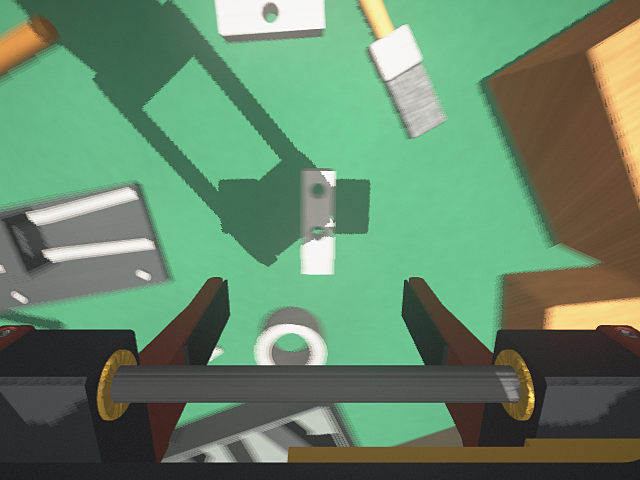

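The wrist view shows the jaw centred at (318,220), nose down, with a wooden box to the right beyond (490,180). I take another look now that the arm has settled, and check the height of the box.

Run:
```python
from h import *
c=cam("wrist"); P=c["P"]; x,y,z=P[...,0],P[...,1],P[...,2]
print(pose(), arm.sense()["clock"])
J=(x>.56)&(x<.73)&(y>.18)&(y<.32)&c["ok"]&(z<.05)
for n,m in(("block",J&(z>.025)),("all",J&(z>.007)),("tong",J&(z>.010)&(z<.016))):
    p=P[m]; print(n,len(p),np.round(np.median(p[:,2]),4),cv2.minAreaRect((p[:,:2]*1000).astype(np.float32)))
b=c["ok"].copy(); b[:, :480]=0; b[330:]=0; b&=z>.04; p=P[b]; print("box",np.round(p.min(0),3),np.round(p.max(0),3))
t=cam("top"); p=t["P"][t["ok"]&(t["P"][...,2]>.06)]; m=(p[:,1]>.3)&(p[:,0]>.3); print(np.round(np.percentile(p[m],[0,5,50,95,100],axis=0),3))
```

```text
(array([0.6255499 , 0.26070737, 0.25022062]), np.float64(157.55978696790322)) 3.35
block 2247 0.0315 ((631.6921997070312, 252.51329040527344), (31.705711364746094, 100.48514556884766), 66.82093048095703)
all 2787 0.0313 ((643.3465576171875, 247.52682495117188), (31.73470687866211, 125.83139038085938), 66.848388671875)
tong 415 0.0145 ((643.4024047851562, 247.50811767578125), (30.540538787841797, 125.80036163330078), 66.53998565673828)
box [0.552 0.342 0.04 ] [0.862 0.601 0.338]
[[0.557 0.3   0.06 ]
 [0.568 0.304 0.071]
 [0.642 0.494 0.148]
 [0.751 0.535 0.676]
 [0.954 0.557 0.683]]
```

Run:
```python
from h import *
print(pose())
t=cam("top"); w=cam("wrist"); print(pose()); a=np.radians(157)
P=w["P"]
J=(P[...,0]>.56)&(P[...,0]<.73)&(P[...,1]>.18)&(P[...,1]<.32)&w["ok"]&(P[...,2]<.05)&(P[...,2]>.007)
print(cv2.minAreaRect((P[J][:,:2]*1000).astype(np.float32)))
w["ok"][260:]=0
for c in(t,cam("side"),w):
    p=c["P"][c["ok"]]; p=p[(p[:,2]>.04)&(p[:,1]>.28)&(p[:,0]>.4)]
    d=p[:,:2]-[.6249,.255]; u=d@[np.cos(a),np.sin(a)]; v=d@[np.sin(a),-np.cos(a)]
    for lo,hi in((.04,.08),(.08,.12),(.12,.2),(.2,.35)):
        m=(p[:,2]>lo)&(p[:,2]<hi)&(abs(u)<.08)
        if m.sum(): print(lo,hi,m.sum(),"v",np.round(np.percentile(v[m],[0,2,50,100]),3),"ymin",p[m][:,1].min().round(3))
s=cam("side"); save(s,"s1.png")
```

```text
(array([0.62400557, 0.25794133, 0.2500191 ]), np.float64(157.33711881441235))
(array([0.62256205, 0.25504425, 0.25016522]), np.float64(157.13675880935676))
((643.6564331054688, 247.24404907226562), (31.88848304748535, 126.44074249267578), 66.53816223144531)
0.04 0.08 348 v [0.214 0.217 0.243 0.28 ] ymin 0.483
0.08 0.12 436 v [0.215 0.217 0.248 0.279] ymin 0.484
0.12 0.2 1447 v [0.215 0.22  0.265 0.32 ] ymin 0.484
0.2 0.35 4 v [0.075 0.075 0.079 0.082] ymin 0.338
0.12 0.2 1047 v [0.22  0.227 0.26  0.281] ymin 0.487
0.2 0.35 861 v [0.014 0.019 0.053 0.082] ymin 0.28
0.04 0.08 2975 v [0.215 0.217 0.251 0.296] ymin 0.484
0.08 0.12 3777 v [0.214 0.216 0.247 0.288] ymin 0.483
0.12 0.2 3818 v [0.214 0.216 0.235 0.279] ymin 0.483
```

View pics/s1.png

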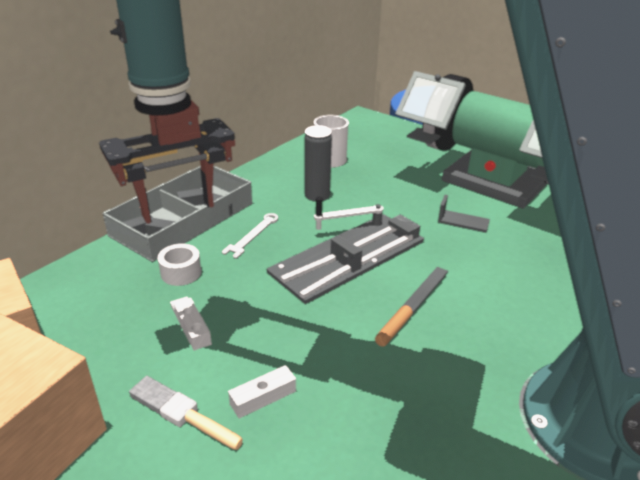

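Run:
```python
from h import *
print(pose())
plan(([.6250,.2553,.05],156.7),start=(np.array([.6244,.2545,.25]),157.))
```

```text
(array([0.62239898, 0.25412013, 0.25062936]), np.float64(157.07129521136446))
last row [-0.02, 0.1, 20.0, 0.3] norm/row mm 40.0
```

Request:
send_rows --pt "0 0 4 0" --pt "0 0 8 0.3" --pt "0 0 12 0.3" --pt "0 -0.1 17 0.3" --pt "0 -0.1 20 0.3"

```text
clock: 4.1
position: [0.6204, 0.2522, 0.0479]
orientation: [-0.002, 0.202, 0.979, -0.001]
contact_force: [0.3, -1.0, -0.2]
opening: 0.997
grasp_force: 0.0
```

Request:
send_rows --pt "0 0 0 0" --pt "0 0 0 0" --pt "0 0 0 0" --pt "0 0 0 0" --pt "0 0 0 0"

```text
clock: 4.6
position: [0.624, 0.2548, 0.0527]
orientation: [0.001, 0.201, 0.98, 0.001]
contact_force: [0.8, 0.4, -0.1]
opening: 0.999
grasp_force: 0.0
```

Run:
```python
from h import *
print(pose())
plan(([.6250,.2553,.013],156.7))
```

```text
(array([0.62401608, 0.25484633, 0.05271893]), np.float64(156.8615357917223))
last row [-0.07, 0.08, 3.97, 0.16] norm/row mm 7.9
```

Request:
send_rows --pt "0 0.1 1 0" --pt "0 0.1 2 0" --pt "0 0.1 3 0" --pt "0 0.1 3.7 0" --pt "0 0.1 3.7 0"

```text
clock: 5.1
position: [0.6218, 0.2551, 0.0117]
orientation: [-0.001, 0.2, 0.98, -0.001]
contact_force: [-0.0, 0.1, -0.5]
opening: 1.003
grasp_force: 0.0
```

Request:
send_rows --pt "0 0 0 0" --pt "0 0 0 0" --pt "0 0 0 0" --pt "0 0 0 0" --pt "0 0 0 0"

```text
clock: 5.6
position: [0.6233, 0.2555, 0.014]
orientation: [0.0, 0.2, 0.98, 0.0]
contact_force: [0.8, -0.8, 1.0]
opening: 1.0
grasp_force: 0.0
```

Request:
send_rows --pt "0 0 0 0" --pt "0 0 0 0" --pt "0 0 0 0" --pt "0 0 0 0" --pt "0 0 0 0" --claw -1 --newtons 40

```text
clock: 6.1
position: [0.6232, 0.2554, 0.0137]
orientation: [-0.0, 0.2, 0.98, 0.0]
contact_force: [-0.5, -1.1, 0.1]
opening: 0.582
grasp_force: 0.0
```

Request:
send_rows --pt "0 0 0 0" --pt "0 0 0 0" --pt "0 0 0 0" --pt "0 0 0 0" --pt "0 0 0 0"

```text
clock: 6.6
position: [0.6232, 0.2556, 0.0137]
orientation: [0.0, 0.2, 0.98, 0.0]
contact_force: [-0.0, 0.5, -0.8]
opening: 0.361
grasp_force: 40.0
```

Run:
```python
from h import *
for n in("top","side"):
    c=cam(n); P=c["P"]; g=w2g(P); x,y,z=g[...,0],g[...,1],P[...,2]
    r=c["ok"]&(z>.019)&(z<.0245)
    for sgn in(1,-1):
        for lo,hi in((-15,-3),(30,150)):
            m=r&(x>lo)&(x<hi)&(sgn*y>13)&(sgn*y<33)
            if m.sum()>10: print(n,sgn,lo,m.sum(),"y pct",np.round(np.percentile(y[m],[2,50,98]),1),"slope mrad",np.round(1000*np.polyfit(x[m],y[m],1)[0],1))
    m=c["ok"]&(z>.054)&(z<.06)&(abs(y)<36)&(abs(x-12)<30); print("bridge",np.round(np.percentile(g[m],[1,50,99],axis=0),1).tolist())
    m=c["ok"]&(z>.009)&(z<.0145)&(y>-50)&(y<90)&(abs(x-40)<175); print("plate",np.round(np.percentile(g[m],[.3,99.7],axis=0),1).tolist(), np.median(z[m]))
p,a=np.array([.6250,.2563,.013]),156.7
q=g2w(-110); M=lambda k,z:(np.array([.625+(q[0]-.625)*k,.2553+(q[1]-.2553)*k,z]),156.7-79*k)
print(pose(),q)
plan((np.array([.625,.2563,.143]),156.7),M(.5,.143),M(1,.143),start=(p,a))
```

```text
top 1 -15 19 y pct [18.6 23.3 28.1] slope mrad -18.7
top 1 30 208 y pct [17.9 23.  27.8] slope mrad -3.7
top -1 -15 19 y pct [-27.9 -23.  -18.5] slope mrad 129.9
top -1 30 201 y pct [-27.9 -23.2 -18.4] slope mrad -0.7
bridge [[-0.0, -33.4], [11.4, -1.5], [23.4, 33.2]]
plate [[-124.2, -39.9], [202.8, 84.4]] 0.011680487683703555
side 1 -15 25 y pct [17.4 23.  29.5] slope mrad -351.7
side 1 30 137 y pct [16.6 22.  29.3] slope mrad -1.7
side -1 -15 25 y pct [-28.8 -23.4 -16.5] slope mrad 1.6
side -1 30 188 y pct [-29.3 -24.1 -16.9] slope mrad 2.7
bridge [[-3.9, -34.8], [7.3, -3.4], [22.5, 32.8]]
plate [[-128.4, -41.5], [200.3, 86.0]] 0.01246997026532043
(array([0.62319445, 0.25560302, 0.01370284]), np.float64(156.86929399079412)) [0.55323334 0.05277501]
last row [0.0, 0.0, -13.0, -0.0] norm/row mm 26.0
last row [-0.75, -10.81, -0.0, 39.5] norm/row mm 21.7
last row [-7.37, -7.82, -0.0, 39.5] norm/row mm 21.5
```

Request:
send_rows --pt "0 0 -1 0" --pt "0 0 -4 0" --pt "0 0 -8 0" --pt "0 0 -11 0" --pt "0 0 -13 0"

```text
clock: 7.2
position: [0.6232, 0.2553, 0.146]
orientation: [0.0, 0.201, 0.98, 0.0]
contact_force: [-0.3, 0.2, -5.6]
opening: 0.362
grasp_force: 40.0
```

Request:
send_rows --pt "-0.1 -2 0 7.9" --pt "-0.3 -4.2 0 15.8" --pt "-0.4 -6.5 0 23.7" --pt "-0.6 -8.7 0 31.6" --pt "-0.8 -10.8 0 39.5"

```text
clock: 7.7
position: [0.5862, 0.1518, 0.1432]
orientation: [-0.001, 0.522, 0.853, -0.001]
contact_force: [-0.0, 0.1, -7.2]
opening: 0.359
grasp_force: 40.0
```

Request:
send_rows --pt "-1.5 -1.6 0 7.9" --pt "-3 -3.2 0 15.8" --pt "-4.5 -4.8 0 23.7" --pt "-6 -6.4 0 31.6" --pt "-7.4 -7.8 0 39.5"

```text
clock: 8.2
position: [0.5509, 0.0504, 0.1433]
orientation: [-0.001, 0.78, 0.626, -0.001]
contact_force: [0.3, 0.3, -7.0]
opening: 0.36
grasp_force: 40.0
```

Request:
send_rows --pt "0 0 0 0" --pt "0 0 0 0" --pt "0 0 0 0" --pt "0 0 0 0" --pt "0 0 0 0"

```text
clock: 8.7
position: [0.5529, 0.052, 0.1436]
orientation: [-0.0, 0.777, 0.629, 0.0]
contact_force: [1.0, -0.2, -7.1]
opening: 0.358
grasp_force: 40.0
```

Request:
send_rows --pt "0 0 0 0" --pt "0 0 0 0" --pt "0 0 0 0" --pt "0 0 0 0" --pt "0 0 0 0"

```text
clock: 9.2
position: [0.5528, 0.0514, 0.1437]
orientation: [-0.0, 0.778, 0.628, 0.0]
contact_force: [-0.2, -0.4, -7.3]
opening: 0.36
grasp_force: 40.0
```

Run:
```python
from h import *
s=arm.sense(); p,a=pose(s); print(p,a,w2g(p),s["grasp_force"])
plan((np.r_[g2w(-110),.035],77.7))
c=cam("side"); cv2.imwrite("pics/s2.png",cv2.resize(c["frame"][120:360,140:460,::-1],(800,600)))
P=c["P"];g=w2g(P);m=c["ok"]&(P[...,2]>.145)&(P[...,2]<.17)&(abs(g[...,1])<16)&(g[...,0]<-20)&(g[...,0]>-170)
print(m.sum(),np.round(np.percentile(P[m][:,2],[5,50,95]),4) if m.any() else 0)
```

```text
[0.5528307  0.051363   0.14368704] 77.8653272142993 [-1.08534620e+02 -9.25950074e-02] 39.997698068618774
last row [0.15, 0.01, 10.87, 0.17] norm/row mm 21.7
533 [0.1464 0.1595 0.1626]
```

View pics/s2.png

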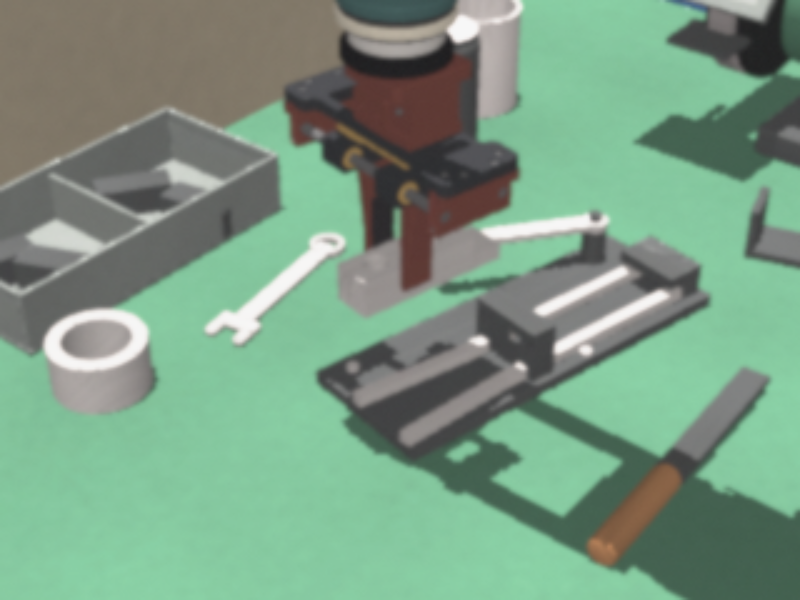

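The jaw is held level above the channel entry, tongue towards the bridge at about (495,240). Lowering it now.

Request:
send_rows --pt "0 0 2 0.2" --pt "0.1 0 5 0.2" --pt "0.1 0 8 0.2" --pt "0.1 0 10 0.2" --pt "0.1 0 10.9 0.2"

```text
clock: 9.75
position: [0.5517, 0.0524, 0.0328]
orientation: [-0.001, 0.779, 0.627, -0.001]
contact_force: [0.1, 0.2, -7.2]
opening: 0.36
grasp_force: 40.0
```

Request:
send_rows --pt "0 0 0 0" --pt "0 0 0.2 0" --pt "0 0 0.4 0" --pt "0 0 0.6 0" --pt "0 0 0.7 0"

```text
clock: 10.25
position: [0.5534, 0.0524, 0.0282]
orientation: [0.0, 0.779, 0.627, 0.0]
contact_force: [-0.1, -0.5, -6.6]
opening: 0.362
grasp_force: 40.0
```

Request:
send_rows --pt "0 0 0.05 0" --pt "0 0 0.1 0" --pt "0 0 0.1 0" --pt "0 0 0.15 0" --pt "0 0 0.15 0"

```text
clock: 10.75
position: [0.5531, 0.0524, 0.0262]
orientation: [-0.0, 0.779, 0.627, 0.0]
contact_force: [-0.0, -0.1, -6.6]
opening: 0.36
grasp_force: 40.0
```

Run:
```python
from h import *
s=arm.sense(); p,a=pose(s); print(p,a,w2g(p),s["contact_force"])
for n in("top","side"):
    c=cam(n);P=c["P"];g=w2g(P);z=P[...,2]
    m=c["ok"]&(abs(z-.0415)<.004)&(abs(g[...,1])<20)&(g[...,0]<-5)&(g[...,0]>-170); q=g[m]
    print(n,m.sum(),np.round(np.percentile(z[m],[5,50,95]),4),np.round(np.percentile(q,[1,99],axis=0),1).tolist(),"zslope",np.polyfit(q[:,0],z[m]*1000,1)[0])
    for lo in range(-160,-10,20):
        k=m&(g[...,0]>lo)&(g[...,0]<lo+20)
        if k.sum()>8: print(lo,np.round(np.percentile(g[k][:,1],[3,97]),1),np.round(np.median(z[k]),4))
```

```text
[0.55305887 0.05238524 0.02616837] 77.67215289793177 [-1.09582006e+02 -8.74357010e-02] [-0.04343472 -0.12664088 -6.59355635]
top 103 [0.0392 0.0417 0.0447] [[-76.9, -16.5], [-56.0, 14.8]] zslope 0.03527987874185058
-80 [-15.8  14.6] 0.0417
-60 [-16.1   0.4] 0.0419
side 314 [0.0383 0.0426 0.0449] [[-153.9, -18.4], [-60.4, 17.2]] zslope -0.01003179761901499
-160 [-17.3  15. ] 0.0425
-140 [-18.   15.4] 0.0427
-120 [-7.5 17.1] 0.0432
-100 [-18.4  16.2] 0.041
-80 [-18.4 -14.8] 0.0404
```

Request:
send_rows --pt "-0.5 0 0 0" --pt "-1 0 0 0" --pt "-1.5 0 0 0" --pt "-2 0 0 0" --pt "-2.5 0 0 0" --newtons 25

```text
clock: 11.35
position: [0.5476, 0.0274, 0.0262]
orientation: [-0.0, 0.779, 0.627, 0.0]
contact_force: [0.6, -0.3, -6.3]
opening: 0.361
grasp_force: 25.0
```

Request:
send_rows --pt "-0.5 0 0 0" --pt "-1 0 0 0" --pt "-1.5 0 0 0" --pt "-2 0 0 0" --pt "-2.5 0 0 0"

```text
clock: 11.85
position: [0.5423, 0.0031, 0.0262]
orientation: [-0.0, 0.779, 0.627, 0.0]
contact_force: [-0.0, -0.7, -6.3]
opening: 0.358
grasp_force: 25.0
```

Run:
```python
from h import *
s=arm.sense(); p,a=pose(s); print(p,a,w2g(p),s["contact_force"])
plan((np.r_[g2w(-17),p[2]],77.7))
```

```text
[0.54229867 0.00309652 0.0261769 ] 77.66875428612214 [-59.1324266   -0.10064675] [-0.02841725 -0.73573102 -6.33923989]
last row [-4.21, 0.01, -0.0, -0.03] norm/row mm 8.4
```

Request:
send_rows --pt "-0.9 0 0 0" --pt "-1.8 0 0 0" --pt "-2.7 0 0 0" --pt "-3.5 0 0 0" --pt "-4.2 0 0 0"

```text
clock: 12.35
position: [0.5332, -0.0384, 0.0262]
orientation: [-0.0, 0.779, 0.627, 0.0]
contact_force: [-0.1, -0.6, -7.4]
opening: 0.362
grasp_force: 25.0
```

Request:
send_rows --pt "0 0 0 0" --pt "0 0 0.05 0" --pt "0 0 0.05 0" --pt "0 0 0.05 0" --pt "0 0 0.05 0"

```text
clock: 12.85
position: [0.5335, -0.0372, 0.0257]
orientation: [0.0, 0.779, 0.627, 0.0]
contact_force: [0.5, -0.4, -5.8]
opening: 0.359
grasp_force: 25.0
```

Request:
send_rows --pt "0 0 0 0" --pt "0 0 0 0" --pt "0 0 0 0" --pt "0 0 0 0" --pt "0 0 0 0" --claw 0.2

```text
clock: 13.35
position: [0.5336, -0.0375, 0.0259]
orientation: [0.0, 0.779, 0.627, 0.0]
contact_force: [0.1, -0.7, 0.3]
opening: 0.6
grasp_force: 0.0
```

Request:
send_rows --pt "1 0 0 0" --pt "2 0 0 0" --pt "3 0 0 0" --pt "3 0 0 0" --pt "3 0 0 0"

```text
clock: 13.85
position: [0.5398, -0.0076, 0.0256]
orientation: [-0.0, 0.779, 0.628, -0.0]
contact_force: [0.2, 0.7, 0.7]
opening: 0.601
grasp_force: 0.0
```

```bash
cat >> h.py <<'E'
def jawtop():
    for n in("top","side"):
        c=cam(n);P=c["P"];g=w2g(P);z=P[...,2]
        m=c["ok"]&(abs(z-.0415)<.003)&(abs(g[...,1])<17)&(g[...,0]>-170)&(g[...,0]<161); q=g[m]
        print(n,m.sum(),np.round(np.percentile(z[m],[5,50,95]),4),np.round(np.percentile(q,[1,99],axis=0),1).tolist())
        t=c["ok"]&(abs(z-.025)<.003)&(abs(g[...,1])<14)&(g[...,0]>30)&(g[...,0]<161)
        if t.sum()>3: print(" tongue",t.sum(),np.round(np.percentile(g[t],[2,98],axis=0),1).tolist())
def st():
    s=arm.sense(); p,a=pose(s); print("tcp",np.round(p,4),round(a,2),"gauge",np.round(w2g(p),1),"F",np.round(s["contact_force"],1),"open mm",round(88*s["opening"],1),"clk",s["clock"])
E
python3 -c "
from h import *
st(); jawtop()"
```

```text
tcp [ 0.5398 -0.0076  0.0256] 77.75 gauge [-48.1  -0.3] F [0.2 0.7 0.7] open mm 52.9 clk 13.85
top 44 [0.0393 0.0417 0.0438] [[-7.4, -16.4], [29.7, 7.6]]
side 133 [0.0389 0.0418 0.0441] [[-62.1, -16.7], [160.3, 16.0]]
 tongue 31 [[45.1, -13.6], [64.0, -1.9]]
```

Request:
send_rows --pt "0 0 0 0" --pt "0 0 0 0" --pt "0 0 0 0" --pt "0 0 0 0" --pt "0 0 0 0" --claw -1 --newtons 25

```text
clock: 14.45
position: [0.5398, -0.0084, 0.0257]
orientation: [0.0, 0.779, 0.627, -0.0]
contact_force: [-0.6, -1.5, 0.6]
opening: 0.361
grasp_force: 25.0
```

Request:
send_rows --pt "-0.5 0 0 0" --pt "-1.2 0 0 0" --pt "-1.9 0 0 0" --pt "-2.6 0 0 0" --pt "-3.1 0 0 0"

```text
clock: 14.95
position: [0.533, -0.0392, 0.0257]
orientation: [-0.0, 0.779, 0.627, 0.0]
contact_force: [0.9, 3.5, 0.2]
opening: 0.361
grasp_force: 25.0
```

Request:
send_rows --pt "0 0 0 0" --pt "0 0 0 0" --pt "0 0 0 0" --pt "0 0 0 0" --pt "0 0 0 0"

```text
clock: 15.45
position: [0.5332, -0.0386, 0.0257]
orientation: [0.0, 0.779, 0.627, -0.0]
contact_force: [-1.3, -3.1, -0.1]
opening: 0.365
grasp_force: 25.0
```

Request:
send_rows --pt "0 0 0 0" --pt "0 0 0 0" --pt "0 0 0 0" --pt "0 0 0 0" --pt "0 0 0 0" --claw 0.2

```text
clock: 15.95
position: [0.5332, -0.0383, 0.0257]
orientation: [-0.0, 0.779, 0.627, 0.0]
contact_force: [0.3, 0.0, 1.6]
opening: 0.603
grasp_force: 0.0
```

Request:
send_rows --pt "0 0 -2 0" --pt "0 0 -5 0" --pt "0 0 -7 0" --pt "0 0 -8 0" --pt "0 0 -8 0"

```text
clock: 16.45
position: [0.5342, -0.0386, 0.1068]
orientation: [0.001, 0.779, 0.627, 0.001]
contact_force: [0.3, -0.2, 0.4]
opening: 0.601
grasp_force: 0.0
```

```bash
python3 -c "
from h import *
st(); jawtop(); p,a=pose()
plan((np.r_[g2w(52),p[2]],77.7),(np.r_[g2w(52),.026],77.7))"
```

```text
tcp [ 0.5342 -0.0386  0.1068] 77.67 gauge [-16.6   0.8] F [ 0.3 -0.2  0.4] open mm 52.9 clk 16.45
top 164 [0.039  0.0415 0.0438] [[33.9, -16.5], [71.5, 14.7]]
 tongue 102 [[49.4, -13.1], [93.9, 12.9]]
side 297 [0.0394 0.0422 0.0439] [[-31.9, -16.6], [159.4, 15.5]]
 tongue 43 [[51.1, -13.3], [95.9, 12.9]]
last row [-6.86, 0.06, -0.0, -0.03] norm/row mm 13.7
last row [0.0, 0.0, 7.91, -0.0] norm/row mm 15.8
```

Request:
send_rows --pt "-1.5 0 0 0" --pt "-3 0 0 0" --pt "-4.5 0 0 0" --pt "-6 0.1 0 0" --pt "-6.9 0.1 0 0"

```text
clock: 17.05
position: [0.5191, -0.1081, 0.1055]
orientation: [-0.0, 0.779, 0.626, -0.0]
contact_force: [0.1, -0.6, -0.3]
opening: 0.597
grasp_force: 0.0
```

Request:
send_rows --pt "0 0 0 0" --pt "0 0 0 0" --pt "0 0 2 0" --pt "0 0 4 0" --pt "0 0 5 0"

```text
clock: 17.55
position: [0.5187, -0.1052, 0.0545]
orientation: [-0.001, 0.779, 0.627, -0.0]
contact_force: [-0.1, -0.5, 0.5]
opening: 0.599
grasp_force: 0.0
```

```bash
python3 -c "
from h import *
st(); p,a=pose()
plan((np.r_[g2w(52),.026],77.7))"
```

```text
tcp [ 0.5187 -0.1052  0.0545] 77.71 gauge [51.7 -0.1] F [-0.1 -0.5  0.5] open mm 52.7 clk 17.55
last row [-0.03, 0.01, 2.85, 0.01] norm/row mm 5.7
```

Request:
send_rows --pt "0 0 1 0" --pt "0 0 2 0" --pt "0 0 2.6 0" --pt "0 0 2.9 0" --pt "0 0 2.9 0"

```text
clock: 18.05
position: [0.5194, -0.106, 0.0265]
orientation: [-0.0, 0.779, 0.627, -0.0]
contact_force: [0.2, -0.6, 0.3]
opening: 0.603
grasp_force: 0.0
```

Request:
send_rows --pt "0 0 0 0" --pt "0 0 0 0" --pt "0 0 0 0" --pt "0 0 0 0" --pt "0 0 0 0"

```text
clock: 18.55
position: [0.5195, -0.1061, 0.0268]
orientation: [0.0, 0.779, 0.627, 0.0]
contact_force: [-0.5, -0.6, 0.4]
opening: 0.6
grasp_force: 0.0
```

Request:
send_rows --pt "0 0 0 0" --pt "0 0 0 0" --pt "0 0 0 0" --pt "0 0 0 0" --pt "0 0 0 0" --claw -1 --newtons 25

```text
clock: 19.05
position: [0.519, -0.106, 0.0266]
orientation: [-0.0, 0.779, 0.627, -0.0]
contact_force: [-1.4, -0.1, 1.1]
opening: 0.364
grasp_force: 25.0
```

Request:
send_rows --pt "-0.8 0 0 0" --pt "-1.8 0 0 0" --pt "-2.8 0 0 0" --pt "-3.6 0 0 0" --pt "-4 0 0 0"

```text
clock: 19.55
position: [0.5107, -0.1463, 0.0267]
orientation: [0.0, 0.779, 0.627, 0.0]
contact_force: [1.3, 2.8, 0.2]
opening: 0.362
grasp_force: 25.0
```

```bash
python3 -c "
from h import *
st(); jawtop()"
```

```text
tcp [ 0.5107 -0.1463  0.0267] 77.6 gauge [93.6  0.9] F [1.3 2.8 0.2] open mm 31.9 clk 19.55
top 218 [0.039  0.0414 0.0439] [[25.2, -15.3], [70.0, 16.0]]
 tongue 4 [[31.3, 6.4], [41.4, 8.5]]
side 248 [0.0399 0.0423 0.0442] [[36.4, -16.8], [135.2, 16.8]]
 tongue 37 [[45.3, -14.0], [137.0, 2.0]]
```

Request:
send_rows --pt "-0.8 0 0 0" --pt "-1.8 0 0 0" --pt "-2.6 0 0 0" --pt "-3.2 0 0 0" --pt "-3.5 0 0 0"

```text
clock: 20.15
position: [0.5032, -0.1801, 0.0266]
orientation: [-0.0, 0.779, 0.627, 0.0]
contact_force: [1.3, 2.4, 0.2]
opening: 0.362
grasp_force: 25.0
```

Request:
send_rows --pt "-0.1 0 0 0" --pt "-0.15 0 0 0" --pt "-0.2 0 0 0" --pt "-0.25 0 0 0" --pt "-0.3 0 0 0" --newtons 15

```text
clock: 20.65
position: [0.5028, -0.1821, 0.0266]
orientation: [-0.0, 0.779, 0.627, 0.0]
contact_force: [0.7, 3.2, 0.0]
opening: 0.364
grasp_force: 15.0
```

Request:
send_rows --pt "-0.05 0 0 0" --pt "-0.1 0 0 0" --pt "-0.15 0 0 0" --pt "-0.2 0 0 0" --pt "-0.2 0 0 0"

```text
clock: 21.15
position: [0.5022, -0.1843, 0.0266]
orientation: [-0.0, 0.779, 0.627, -0.0]
contact_force: [0.4, 2.3, 0.2]
opening: 0.361
grasp_force: 15.0
```

```bash
python3 -c "
from h import *
st(); jawtop(); s=cam('side'); cv2.imwrite('pics/s3.png',cv2.resize(s['frame'][150:330,240:480,::-1],(800,600)))"
```

```text
tcp [ 0.5022 -0.1843  0.0266] 77.67 gauge [132.5   0.7] F [0.4 2.3 0.2] open mm 31.8 clk 21.15
top 316 [0.0391 0.0415 0.0438] [[52.3, -15.5], [115.7, 15.9]]
 tongue 8 [[52.1, -12.6], [82.0, 10.7]]
side 351 [0.0394 0.0425 0.0442] [[48.2, -16.4], [149.0, 16.6]]
 tongue 37 [[48.9, -14.0], [158.9, -0.9]]
```

View pics/s3.png

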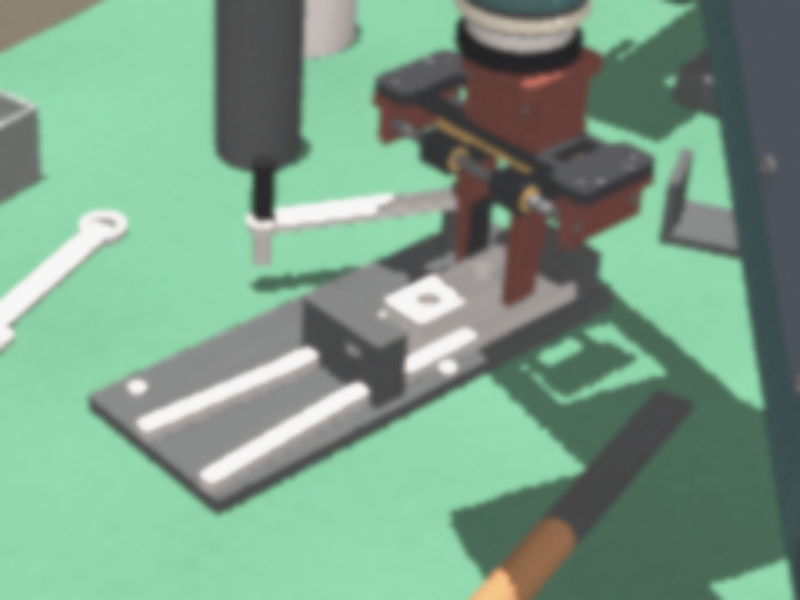

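The tongue is under the lip, at about (575,270), with roughly 2 mm still to go. I feel for the stop.

Request:
send_rows --pt "-0.05 0 0 0" --pt "-0.1 0 0 0" --pt "-0.1 0 0 0" --pt "-0.15 0 0 0" --pt "-0.15 0 0 0"

```text
clock: 21.8
position: [0.502, -0.1858, 0.0266]
orientation: [-0.0, 0.779, 0.627, -0.0]
contact_force: [0.2, 2.4, -1.2]
opening: 0.364
grasp_force: 15.0
```

Request:
send_rows --pt "-0.05 0 0 0" --pt "-0.05 0 0 0" --pt "-0.1 0 0 0" --pt "-0.1 0 0 0" --pt "-0.1 0 0 0" --newtons 10

```text
clock: 22.3
position: [0.5019, -0.1863, 0.0266]
orientation: [-0.0, 0.779, 0.627, 0.0]
contact_force: [1.3, 4.8, -0.5]
opening: 0.359
grasp_force: 10.0
```

Request:
send_rows --pt "-0.05 0 0 0" --pt "-0.1 0 0 0" --pt "-0.1 0 0 0" --pt "-0.15 0 0 0" --pt "-0.15 0 0 0"

```text
clock: 22.8
position: [0.5019, -0.1865, 0.0266]
orientation: [-0.001, 0.779, 0.627, 0.001]
contact_force: [4.1, 10.6, -0.4]
opening: 0.368
grasp_force: 10.0
```

```bash
python3 -c "
from h import *
st(); jawtop()"
```

```text
tcp [ 0.5019 -0.1865  0.0266] 77.62 gauge [134.7   0.8] F [ 4.1 10.6 -0.4] open mm 32.4 clk 22.8
top 325 [0.039  0.0415 0.0438] [[54.3, -15.6], [119.5, 16.1]]
 tongue 9 [[53.9, -9.7], [122.6, 13.5]]
side 356 [0.0395 0.0422 0.044 ] [[26.0, -16.6], [151.1, 16.6]]
 tongue 24 [[50.9, -14.0], [144.1, 6.2]]
```

The jaw is home: the tail is at gauge 54 and contact was a light 11 N. I release it, lift, and measure the post.

Request:
send_rows --pt "0.1 0 0 0" --pt "0.1 0 0 0" --pt "0.1 0 0 0" --pt "0.1 0 0 0" --pt "0.1 0 0 0" --claw 0.1

```text
clock: 23.4
position: [0.5017, -0.1875, 0.0267]
orientation: [0.0, 0.779, 0.627, -0.0]
contact_force: [0.1, 0.5, -0.5]
opening: 0.551
grasp_force: 0.0
```

Request:
send_rows --pt "0 0 -0.5 0" --pt "0 0 -2 0" --pt "0 0 -5 0" --pt "0 0 -8 0" --pt "0 0 -10 0"

```text
clock: 23.9
position: [0.5023, -0.1876, 0.1289]
orientation: [0.001, 0.779, 0.627, 0.0]
contact_force: [-0.4, 0.3, -0.7]
opening: 0.549
grasp_force: 0.0
```

Run:
```python
from h import *
st(); jawtop()
for n in("top","side"):
    c=cam(n);P=c["P"];g=w2g(P);z=P[...,2]
    m=c["ok"]&(z>.092)&(z<.1)&(np.hypot(P[...,0]-.638,P[...,1]+.121)<.025); print(n,m.sum(),cv2.minEnclosingCircle((P[m][:,:2]*1000).astype(np.float32)))
p,a=pose(); e=np.array([.638,-.121,.125]); print(w2g(e))
plan((e,77.7),(np.r_[e[:2],.064],77.7))
```

```text
tcp [ 0.5023 -0.1876  0.1289] 77.67 gauge [135.7   1.5] F [-0.4  0.3 -0.7] open mm 48.3 clk 23.9
top 422 [0.0391 0.0417 0.044 ] [[54.4, -15.7], [141.4, 16.2]]
 tongue 18 [[53.9, -9.2], [158.2, 13.2]]
side 421 [0.0393 0.0423 0.0441] [[50.7, -16.5], [159.9, 16.8]]
 tongue 36 [[51.0, -14.0], [158.2, -0.2]]
top 42 ((638.7615966796875, -120.73859405517578), 7.6829915046691895)
side 35 ((638.4866943359375, -117.77304077148438), 8.148301124572754)
[ 41.72823379 119.84024576]
last row [9.39, 11.9, 0.18, -0.03] norm/row mm 30.3
last row [0.0, 0.0, 6.1, -0.0] norm/row mm 12.2
```

Request:
send_rows --pt "1.5 2 0 0" --pt "4 5 0 0" --pt "6.5 8 0.1 0" --pt "8.5 10.6 0.2 0" --pt "9.4 11.9 0.2 0" --claw -0.05

```text
clock: 24.6
position: [0.6394, -0.1191, 0.1224]
orientation: [-0.001, 0.779, 0.628, -0.0]
contact_force: [-0.1, -0.5, 0.3]
opening: 0.478
grasp_force: 0.0
```

Request:
send_rows --pt "0 0 0 0" --pt "0 0 0 0" --pt "0 0 0 0" --pt "0 0 0 0" --pt "0 0 0 0"

```text
clock: 25.1
position: [0.6373, -0.1213, 0.1247]
orientation: [-0.0, 0.779, 0.627, -0.0]
contact_force: [0.3, 0.5, -0.7]
opening: 0.472
grasp_force: 0.0
```

Run:
```python
from h import *
st(); plan((np.array([.6388,-.1205,.066]),77.7))
```

```text
tcp [ 0.6373 -0.1213  0.1247] 77.62 gauge [ 42.1 119.2] F [ 0.3  0.5 -0.7] open mm 41.5 clk 25.1
last row [0.11, 0.13, 5.87, -0.08] norm/row mm 11.8
```

Request:
send_rows --pt "0.1 0.1 1.5 0" --pt "0.1 0.1 3 0" --pt "0.1 0.1 4.5 0" --pt "0.1 0.1 5.6 0" --pt "0.1 0.1 5.9 0"

```text
clock: 25.6
position: [0.6377, -0.1195, 0.0631]
orientation: [-0.002, 0.779, 0.627, -0.001]
contact_force: [-0.1, 0.4, 0.7]
opening: 0.476
grasp_force: 0.0
```

Request:
send_rows --pt "0 0 0 0" --pt "0 0 0 0" --pt "0 0 0 0" --pt "0 0 0 0" --pt "0 0 0 0" --claw -0.5

```text
clock: 26.1
position: [0.6395, -0.1201, 0.0662]
orientation: [0.0, 0.779, 0.627, 0.0]
contact_force: [-0.6, 0.3, -0.4]
opening: 0.252
grasp_force: 0.0
```

```bash
python3 -c "
from h import *
st()"
```

```text
tcp [ 0.6395 -0.1201  0.0662] 77.67 gauge [ 40.5 121.1] F [-0.6  0.3 -0.4] open mm 22.1 clk 26.1
```

Request:
send_rows --pt "0.3 -0.5 0 0" --pt "0.5 -1.2 0 0" --pt "0.7 -2 0 0" --pt "0.9 -2.8 0 0" --pt "1 -3.5 0 0"

```text
clock: 26.6
position: [0.6062, -0.1021, 0.0657]
orientation: [-0.0, 0.779, 0.627, -0.0]
contact_force: [1.3, 0.2, 0.3]
opening: 0.247
grasp_force: 0.6
```

Request:
send_rows --pt "0.1 -0.7 0 0" --pt "0.1 -1.4 0 0" --pt "0.1 -2.1 0 0" --pt "0.2 -2.8 0 0" --pt "0.1 -3.5 0 0"

```text
clock: 27.1
position: [0.5726, -0.0941, 0.0656]
orientation: [-0.0, 0.779, 0.627, 0.0]
contact_force: [0.4, 0.9, -0.6]
opening: 0.248
grasp_force: 0.5
```

Request:
send_rows --pt "-0.1 -0.7 0 0" --pt "-0.2 -1.4 0 0" --pt "-0.4 -2.1 0 0" --pt "-0.6 -2.8 0 0" --pt "-0.8 -3.5 0 0"

```text
clock: 27.6
position: [0.5367, -0.0947, 0.0657]
orientation: [-0.0, 0.779, 0.627, 0.0]
contact_force: [0.9, -0.4, 0.0]
opening: 0.251
grasp_force: 0.5
```

```bash
python3 -c "
from h import *
st(); plan((np.r_[g2w(46,-3),.066],77.7))
c=cam('top'); P=c['P'];g=w2g(P); m=c['ok']&(abs(P[...,2]-.049)<.006)&(g[...,1]>0)&(g[...,1]<110)&(g[...,0]>35)&(g[...,0]<190); print(m.sum(),cv2.minAreaRect(g[m].astype(np.float32)))"
```

```text
tcp [ 0.5367 -0.0947  0.0657] 77.66 gauge [37.7 15.2] F [ 0.9 -0.4  0. ] open mm 22.1 clk 27.6
last row [-0.83, -1.82, -0.03, -0.04] norm/row mm 4.0
31 ((128.12081909179688, 8.661928176879883), (49.7674560546875, 14.747007369995117), 1.9875320196151733)
```

Nearly shut. I press gently on to the stop.

Request:
send_rows --pt "-0.2 -0.4 0 0" --pt "-0.4 -0.8 0 0" --pt "-0.6 -1.2 0 0" --pt "-0.8 -1.5 0 0" --pt "-0.8 -1.7 0 0"

```text
clock: 28.15
position: [0.5189, -0.0993, 0.0657]
orientation: [0.0, 0.779, 0.627, 0.0]
contact_force: [1.2, -1.9, -1.1]
opening: 0.252
grasp_force: 0.8
```

Request:
send_rows --pt "0 -0.05 0 0" --pt "0 -0.1 0 0" --pt "0 -0.15 0 0" --pt "0 -0.2 0 0" --pt "0 -0.2 0 0"

```text
clock: 28.65
position: [0.5175, -0.0986, 0.0657]
orientation: [0.0, 0.779, 0.627, 0.0]
contact_force: [2.2, -1.8, -0.8]
opening: 0.253
grasp_force: 1.3
```

```bash
python3 -c "
from h import *
st()"
```

```text
tcp [ 0.5175 -0.0986  0.0657] 77.67 gauge [45.5 -2.7] F [ 2.2 -1.8 -0.8] open mm 22.3 clk 28.65
```

Request:
send_rows --pt "0 -0.05 0 0" --pt "0 -0.1 0 0" --pt "0 -0.15 0 0" --pt "0 -0.2 0 0" --pt "0 -0.2 0 0"

```text
clock: 29.15
position: [0.5174, -0.0986, 0.0659]
orientation: [0.002, 0.779, 0.627, 0.001]
contact_force: [7.3, -2.5, -5.7]
opening: 0.252
grasp_force: 3.8
```

Request:
send_rows --pt "0 0 0 0" --pt "0 0.05 0 0" --pt "0 0.1 0 0" --pt "0 0.2 0 0" --pt "0 0.3 0 0"

```text
clock: 29.65
position: [0.5175, -0.0984, 0.0657]
orientation: [-0.001, 0.779, 0.627, -0.0]
contact_force: [1.0, -1.0, 0.4]
opening: 0.25
grasp_force: 0.4
```

```bash
python3 -c "
from h import *
st()"
```

```text
tcp [ 0.5175 -0.0984  0.0657] 77.67 gauge [45.3 -2.7] F [ 1.  -1.   0.4] open mm 22.0 clk 29.65
```

Stopped hard at shut. I open the gripper, lift away and verify.

Request:
send_rows --pt "0 0.3 0 0" --pt "0 0.3 0 0" --pt "0 0.3 0 0" --pt "0 0.3 0 0" --pt "0 0.3 0 0" --claw 0

```text
clock: 30.15
position: [0.5206, -0.0991, 0.0656]
orientation: [-0.0, 0.779, 0.627, -0.0]
contact_force: [-0.0, 0.0, 0.6]
opening: 0.503
grasp_force: 0.0
```

Request:
send_rows --pt "0 0 -1 0" --pt "0 0 -4 0" --pt "0 0 -8 0" --pt "0 0 -12 0" --pt "0 0 -15 0"

```text
clock: 30.65
position: [0.5215, -0.0994, 0.219]
orientation: [0.001, 0.779, 0.627, 0.001]
contact_force: [0.7, 0.5, -0.1]
opening: 0.499
grasp_force: 0.0
```

Request:
send_rows --pt "3 0 0 0" --pt "7 0 0 0" --pt "11 0 0 0" --pt "14 0 0 0" --pt "15 0 0 0"

```text
clock: 31.15
position: [0.5532, 0.0498, 0.2165]
orientation: [-0.0, 0.778, 0.628, 0.001]
contact_force: [0.2, -0.7, 0.4]
opening: 0.501
grasp_force: 0.0
```

Request:
send_rows --pt "0 0 0 0" --pt "0 0 0 0" --pt "0 0 0 0" --pt "0 0 0 0" --pt "0 0 0 0"

```text
clock: 31.65
position: [0.5528, 0.0463, 0.2157]
orientation: [-0.0, 0.779, 0.627, -0.0]
contact_force: [0.3, 0.1, 0.7]
opening: 0.506
grasp_force: 0.0
```

Run:
```python
from h import *
st(); jawtop()
c=cam("top");P=c["P"];g=w2g(P);z=P[...,2]
m=c["ok"]&(z>.09)&(z<.1)&(np.hypot(g[...,0]-46,g[...,1])<30); print("post",m.sum(),cv2.minEnclosingCircle(g[m].astype(np.float32)))
cv2.imwrite("pics/t4.png",cv2.resize(c["frame"][130:370,140:520,::-1],(760,480)))
```

```text
tcp [0.5528 0.0463 0.2157] 77.59 gauge [-103.6    1. ] F [0.3 0.1 0.7] open mm 44.5 clk 31.65
top 433 [0.039  0.0416 0.044 ] [[55.5, -15.7], [153.4, 15.9]]
 tongue 27 [[54.1, -13.1], [160.9, 12.6]]
side 367 [0.0391 0.0421 0.0442] [[40.8, -16.2], [160.1, 16.2]]
 tongue 38 [[50.8, -13.9], [159.4, -2.6]]
post 42 ((45.519996643066406, -0.32207798957824707), 7.60154914855957)
```

View pics/t4.png

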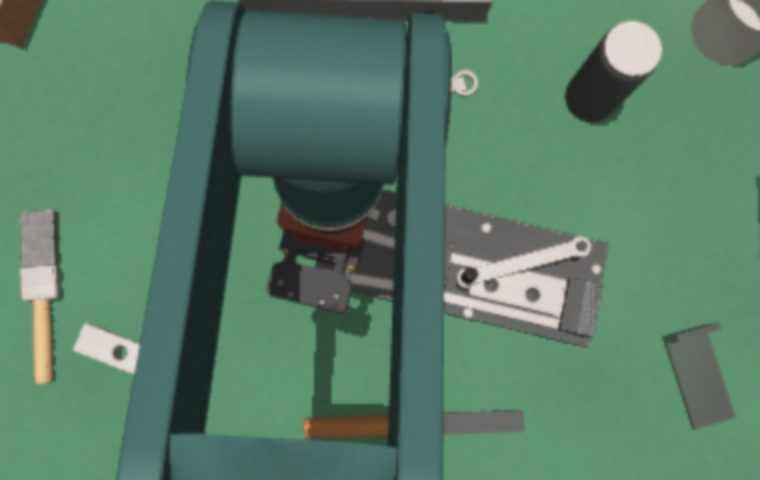

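The top view shows the jaw under the lip, at about (575,300). The lever is across the channel, its post at (467,277), right behind the jaw's tail. The post measures gauge (45.5, -0.3), which is shut. The other things that show are where they were.

```bash
python3 -c "
from station import arm
print(arm.close_job())"
```

```text
the job is handed in; nothing more can be done
None
```

The jaw went under the bridge and is home with its tongue under the lip, meeting the stop at about 11 N; the lever is shut behind it, no other bench item was touched, and the job was handed in at about 32 s.

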